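Ready the wet stone saw

ROBOT

A 6-joint arm with a two-finger parallel gripper is mounted at the origin on the work surface. World frame = base frame: x ahead of the robot, y to its left, z up, the work surface at z = 0. Lengths are in mm, angles in rad, forces in N, time in s.
With the tool pointing down it reaches from about 250 to 850 mm from the base axis. Payload 12.5 kg.
Tool frame: the origin (TCP) lies at the very end of the fingers, on their centre line; the grasp point (between the pads) lies 19 mm behind it; z points along the fingers, y is the direction in which the jaws open and shut (so a half turn about z gives the same grasp; the last joint's range is limited). The gripper opens to 93 mm and grips with 3 to 60 N. Pads are 15 mm wide; open, the fingers measure 128 mm over their backs; the gripper's body (75 mm by 188 mm) begins 65 mm behind the grasp point.
Start: joints at [-1.204, 0.351, 1.652, -0, 1.139, -0.085], TCP at [240.138, -494.791, 218.633] pointing down, gripper open.
Joint ranges: [-2.75, 2.75], [-0.79, 2.1], [0.01, 2.65], [-1.57, 4.71], [0.07, 3.14], [-2.87, 2.87]. Speed limits (rad/s): [2.22, 2.22, 2.79, 3.14, 3.14, 3.14].

INTERFACE

Orientations are given as a 3x3 rotation matrix whose columns are the frame's x, y, z axes.
In Python, from bench import observe, read_camera, calibration, sign_off, search_frame gives the robot as it stands. The module is installed in compiled form; this text tells all that it offers.
- The arm moves only by the tool servo_tool, never from a script. Its argument "series" is a list of rows, each an object with "linear": the shift along the tool's x, y, z in cm, a list of three; "dr": the turn, a rotation vector about the tool's x, y, z in degrees, a list of three. A call has 1 to 5 rows; each row shifts and turns the commanded pose from where the row before left it, along the tool's axes as they then stand; what a row does not reach is not made up. A row lasts 1/10 s, in which the tool goes at most 50 mm and 8.59 degrees, less where a joint would pass 70% of its speed; a pose out of reach is approached as far as the arm can. A call is refused whole if a number of a shift passes 5 or a number of a turn 8.59, either way. A call with a gripper value outside its range is refused whole. "jaw" is the closure in counts, from 0 (fully open) to 255 (shut), set as the call begins (left out, the last holds). The fingers move at their own pace and stop on an object; "force" is the grip in N (left out, the last holds). Time passes only in rows, so rows that do not move let the fingers close. It gives the time, the measured TCP pose, the force and the opening at its end, in the units of the state.
- observe(): the state, without advancing time (a new reading comes with each control period).
- read_camera(name): name is "scene" or "side" or "wrist"; returns the picture (480x640x3 uint8, red, green, blue); there is no depth.
- calibration(name): a dict with "fx", "fy", "cx", "cy" (pixels), "view" (4x4, takes a point from world to camera coordinates). Camera axes: x right, y up, looking along -z (the intrinsics and any distortion apply to the point x, -y, -z); pixel columns grow to the right and rows downward; lengths in mm; the calibration is good to about 2 mm. A picture is of the moment at which its call begins: read the wrist's pose just before it. calibration takes no time and is no camera call; for the wrist camera it gives the pose at the moment of the call.
- sign_off(): hands the job in, once; it reports no verdict.
Trained networks look in the newest picture that a camera, given by its name, has taken for a name from the list of things; names that differ only in an ending like _2 or _b are one class to them, and where a whole thing is asked for, a point or a joint stands for the part that bears it (a point fixed in the world has none). Each returns a list of dicts, best first, with "conf" (0 to 1); they miss things now and then, are a little off and sometimes report something else, mostly with a low value. They report only what shows in the picture. A call takes as long as a camera call.
- search_frame(camera, name): "location" ([x, y, z] in mm, in world coordinates, good to about 4 mm: the middle of the surface that is visible of it).
The state is a dict: "time_s": time; "qpos": joint angles; "qvel": joint speeds; "joint_torque": joint torques, N m; "position": TCP position; "tool_rot": TCP orientation; "ft_force": force on the tool from outside, world axes, zero at the start; "ft_torque": the same for the moment, N m; "grip_width": finger opening in mm.
Only numpy, scipy, OpenCV 4.12 (cv2) and the standard library are available. Lean on these libraries where they do the work, as an engineer would, in place of code of your own. Each camera call takes 0.05 s, during which the arm holds its last target. There are 200 camera calls.

TASK

Start up the small wet saw in the mosaic workshop, using only the fingertips: gently push the raised blade guard all the way down over the blade, then tap the water pump switch on (the narrow rocker, nearer the blade), and then tap the motor switch on (the wide rocker beside it). Push and tap lightly, switch nothing on before its turn, leave all three as you set them, and do not disturb the marble strip lying on the saw table or the things on the bench.

Things in the scene. Friction and masses are not known exactly. Their poses are not given: they have to be found in the camera images.
- saw: Small grey wet stone saw, fixed. Origin: centre of the pan's underside, on the bench; z up, x from its front (robot side) to its rear, y to its left. Pan 372 x 312 mm, steel table on it 118 mm above the bench. Blade along x at y = +40 mm, x -80 to 80 mm, 40 mm above the table; fence 28 mm high at y = -75 mm.
- motor_housing (a point): Centre of the top of the grey motor housing on the saw's right, 134 mm above the bench, at x = -50, y = -218 mm on the saw; the top measures 250 mm along x, 135 mm along y. Both black rocker switches sit on it, 45 mm nearer the front than this point: the narrow one (pump) 30 mm to the left, the wide one (motor) 22 mm to the right.
- guard (a joint): Black plastic blade guard, a hood 46 mm wide reaching 250 mm forward from its hinge, level along the saw's x. Value in rad: 0 = fully down (its flat top level, 180 mm above the bench), growing as its front end is raised about the hinge (up to 1.2). A stiff hinge: it stays where it is left and goes down with a push of 1 to 3 N near its front, on to a stop at 0 that gives 1 mm per 5 N there.
- guard_push (a point): Point on the flat top of the guard near its front end, on the ribs where a finger presses: 200 mm forward of the hinge axis and 30 mm above it when the guard is down. It moves with the guard. Behind it the flat top runs on to the hinge; 22 mm ahead of it the nose slopes down.
- guard_hinge (a point): The guard's hinge axis, at the rear of the saw, 150 mm above the bench; the axis runs along the saw's y. Fixed on the saw.
- pump_switch (a joint): Black rocker switch on the motor housing, 46 mm long (along the saw's x), 22 mm wide, the narrow one, nearer the blade. Value in rad: 0 = off (near half level, far half standing up at 0.40 rad), 0.40 = on (far half pressed level, near half up). Stiff, no snap: it stays as far as it is pushed, so push the far half down to its stop; 2 to 3 N moves it. Its mount gives 1 mm per 4 N.
- pump_press (a point): Where to tap: upper face of the pump rocker's far, raised half, on its centre line, 10 mm from its far end, 13 mm from the rocker's middle axis (143 mm above the bench). About 148 mm above the bench when off, 143 mm when on; the bezel round it is 141 mm high. Moves with the rocker.
- motor_switch (a joint): Black rocker switch on the motor housing, 56 mm long (along the saw's x), 38 mm wide, the wide one, at the outer side. Value in rad: 0 = off (near half level, far half standing up at 0.40 rad), 0.40 = on (far half pressed level, near half up). Stiff, no snap: it stays as far as it is pushed, so push the far half down to its stop; 2 to 3 N moves it. Its mount gives 1 mm per 4 N.
- motor_press (a point): Where to tap: upper face of the motor rocker's far, raised half, on its centre line, 10 mm from its far end, 18 mm from the rocker's middle axis (143 mm above the bench). About 150 mm above the bench when off, 143 mm when on; the bezel round it is 141 mm high. Moves with the rocker.
- marble_strip: Loose strip of white marble 130 x 26 x 20 mm lying on the saw table between the fence and the blade. Origin: centre of its underside; x along its length. Not to be disturbed.
- nippers: Tile nippers with two black handles and steel jaws, 175 mm long, 22 mm high, lying on the bench right of the saw. Origin: on the bench under the pivot. Not to be disturbed.
- spatula: Small mosaic spatula with a dark wooden handle, 240 mm long, 24 mm high, lying on the bench right of the saw. Origin: on the bench, where the handle ends and the steel neck begins. Not to be disturbed.
- tub: White open tub 120 x 100 x 55 mm full of cut stones, on the bench right of the saw. Origin: centre of its underside. Not to be disturbed.

How it is judged (in metres and radians):
On the way, in this order (a step that is already met when the one before it is completed fails the run):
1. the blade guard is fully down, both switches still off (value of joint guard below 0.04 rad and value of joint each of pump_switch, motor_switch below 0.1 rad), for 0.2 s.
2. then the water pump is switched on, the motor still off (value of joint guard below 0.04 rad and value of joint pump_switch above 0.26 rad and value of joint motor_switch below 0.1 rad), for 0.2 s.
3. then the motor is switched on (value of joint guard below 0.04 rad and value of joint each of pump_switch, motor_switch above 0.26 rad), for 0.2 s.
At the end, for the whole second after the job is handed in: The guard is within 0.04 rad of fully down, both rockers are on (over 0.26 of 0.40 rad), and the marble strip, nippers, spatula and tub lie still within 15 mm of where they were (all of step 3 and distance of each of marble_strip, nippers, spatula, tub from where it was at the start of the episode below 0.015 m and linear speed of each of marble_strip, nippers, spatula, tub below 0.02 m/s); the robot touches nothing.
It fails at once if the pump is switched on before the guard is down (value of joint pump_switch above 0.2 rad and value of joint guard above 0.06 rad).
It fails at once if the motor is switched on before the guard is down and the pump is on (value of joint motor_switch above 0.2 rad and (value of joint guard above 0.06 rad or value of joint pump_switch below 0.2 rad)).
It fails at once if the guard is lifted further up, or slammed down (faster than 2.5 rad/s) (value of joint guard above 0.9 rad or velocity of joint guard below -2.5 rad/s).
It fails at once if the saw is pressed or hit with more than 20 N (contact force between any of the fingers, the arm and saw above 20 N).
It fails at once if the marble strip, nippers, spatula or tub is moved or lifted by more than 15 mm (distance of any of marble_strip, nippers, spatula, tub from where it was at the start of the episode above 0.015 m).
It also fails if it takes over 51 s, if anything falls off the work surface, if the arm or the gripper's body presses on something with over 40 N, if the wrist force passes 120 N, or if a joint passes its speed limit or range.

## Working session

There is one attempt and no reset: what is moved stays moved. The work goes in short steps, Python scripts to look and compute and a tool call to move; the robot and the scene stay as the last step left them, time stands still between calls to the robot, and variables do not carry over. Pictures are saved under pics/ and viewed, about 8 in all and at most 12, crops included, and the job is handed in when it is done.

Besides the shell and the picture viewer there is one more tool, called after "Emit:" as name([rows], argument=value, ...), one row to a line, values as JSON. servo_tool: Moves the arm, as the interface text tells. Its arguments: {"type":"object","properties":{"series":{"type":"array","items":{"type":"object","properties":{"linear":{"type":"array","items":{"type":"number"}},"dr":{"type":"array","items":{"type":"number"}}}}},"jaw":{"type":"number"},"force":{"type":"number"}},"required":["series"]}

```bash
mkdir -p pics
python3 - <<'E'
from bench import *
import cv2,numpy as np
s=observe();print(s['time_s'],s['position'],np.round(s['tool_rot'],3).tolist(),s['grip_width'],s['ft_force'])
for c in ['scene','side']:
    im=read_camera(c);cv2.imwrite(f'pics/{c}0.png',im[:,:,::-1])
    for n in ['saw','motor_housing','guard','guard_push','guard_hinge','pump_press','motor_press','marble_strip','pump_switch','motor_switch']:
        try:
            r=search_frame(c,n)
            print(c,n,[(np.round(d['location'],0).tolist(),round(d['conf'],2)) for d in r[:2]])
        except Exception as e: print(n,e)
E
```

```text
0.0 [ 240.00113862 -494.47774584  218.10402624] [[0.9, 0.437, -0.0], [0.437, -0.9, 0.001], [0.0, -0.001, -1.0]] 93.08211149862929 [ 0.14544158 -0.29560213  0.62156239]
scene saw [([636.0, 32.0, 115.0], 0.83)]
scene motor_housing [([640.0, 31.0, 115.0], 0.65)]
scene guard [([621.0, 107.0, 242.0], 0.71)]
scene guard_push [([619.0, 101.0, 240.0], 0.87)]
scene guard_hinge [([637.0, 30.0, 114.0], 0.89), ([670.0, -426.0, 30.0], 0.42)]
scene pump_press [([496.0, -136.0, 144.0], 0.72)]
scene motor_press [([500.0, -186.0, 145.0], 0.68)]
scene marble_strip [([540.0, 33.0, 137.0], 0.87)]
scene pump_switch [([498.0, -130.0, 146.0], 0.44)]
scene motor_switch [([501.0, -190.0, 142.0], 0.81)]
side saw [([602.0, 122.0, 243.0], 0.75), ([546.0, 124.0, 115.0], 0.73)]
side motor_housing [([547.0, 123.0, 120.0], 0.89)]
side guard [([592.0, 123.0, 247.0], 0.62)]
side guard_push [([600.0, 122.0, 244.0], 0.77)]
side guard_hinge []
side pump_press [([500.0, -134.0, 136.0], 0.72)]
side motor_press [([505.0, -182.0, 145.0], 0.51)]
side marble_strip [([525.0, 43.0, 137.0], 0.84)]
side pump_switch [([500.0, -133.0, 143.0], 0.53)]
side motor_switch [([502.0, -183.0, 140.0], 0.75), ([543.0, 124.0, 115.0], 0.43)]
```

View pics/scene0.png

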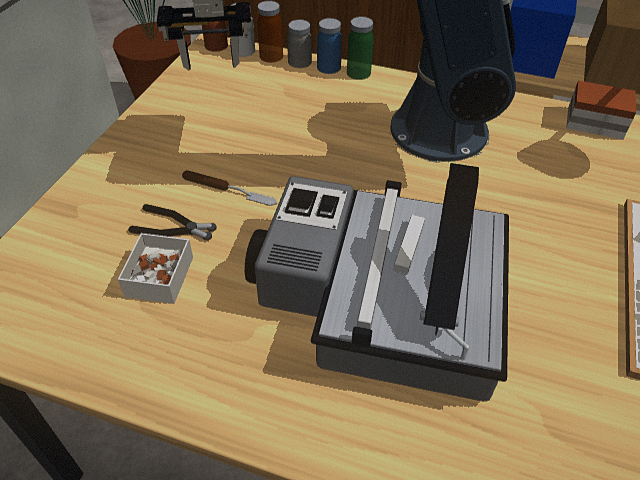

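View pics/side0.png

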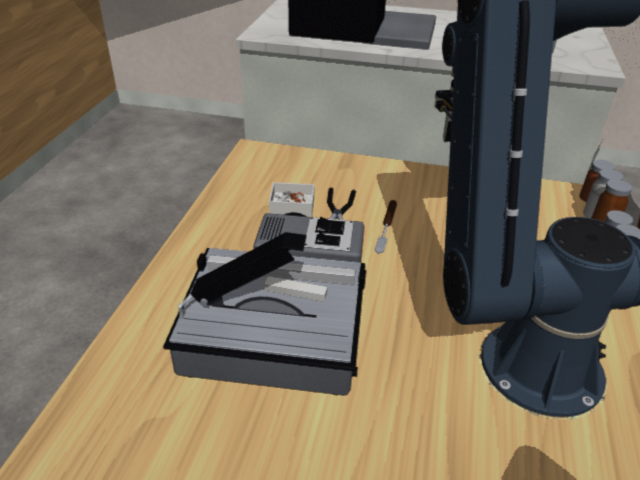

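Run:
```python
import cv2
a=cv2.imread('pics/scene0.png')[155:405,240:520]
cv2.imwrite('pics/c1.png',cv2.resize(a,None,fx=2.4,fy=2.4,interpolation=cv2.INTER_CUBIC))
```

```text
(no output)
```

View pics/c1.png

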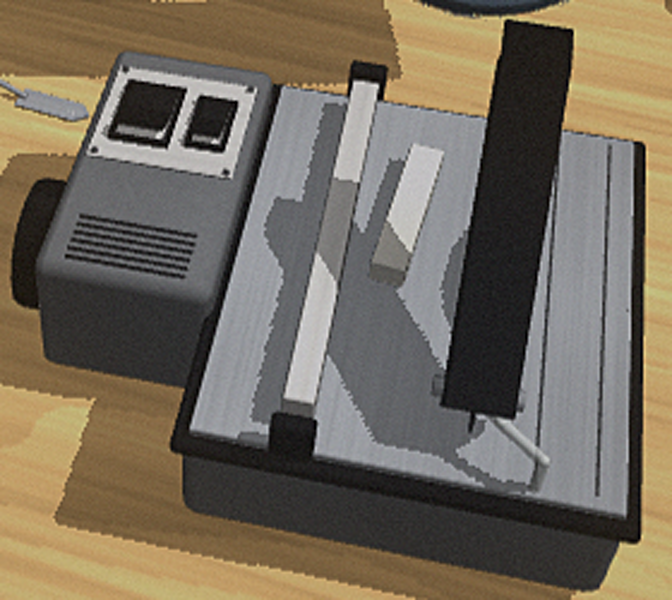

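```bash
cat > h.py <<'E'
import numpy as np,cv2
from bench import *
def proj(c,P,cal=None):
    k=cal or calibration(c);V=np.array(k['view']);P=np.atleast_2d(P)
    q=P@V[:3,:3].T+V[:3,3]; return np.c_[k['cx']+k['fx']*q[:,0]/-q[:,2], k['cy']-k['fy']*q[:,1]/-q[:,2]]
def W(p,P):
    c,s=np.cos(p[2]),np.sin(p[2]);P=np.atleast_2d(np.array(P,float))
    return np.c_[p[0]+c*P[:,0]-s*P[:,1],p[1]+s*P[:,0]+c*P[:,1],P[:,2]]
def gpt(xh,q,f,h,y): # forward f, height h over hinge
    return [xh-f*np.cos(q)-h*-np.sin(q) if 0 else xh-f*np.cos(q)+h*np.sin(q), y,150+f*np.sin(q)+h*np.cos(q)]
E
python3 - <<'E'
from h import *
from scipy.optimize import least_squares as L
ks={k:v for k,v in calibration('scene').items()};print({k:v for k,v in ks.items() if k!='view'})
U=lambda x,y:np.array([x/2.4+240,y/2.4+155])
nets={'p':(np.array([[496,-136,144],[500,-134,140.]]).mean(0)),'m':np.array([[500,-186,145],[503,-184,143.]]).mean(0)}
rim=[([-186,156],U(645,143)),([186,156],U(638,522)),([186,-156],U(172,443))]
# guard side edges of the top (y=40+-23), crop points along edges near front end and rear
gu=[(U(505,22),222,63-46),(U(574,31),222,63),(U(443,406),0,17),(U(518,416),0,63)]
def r(p):
    e=[]
    for s,u in rim: e+=list((proj('scene',W(p,[s+[p[5]]]),ks)[0]-u)/2)
    for n,y in (('p',-188),('m',-240)): e+=list((W(p,[[-90,y,0]])[0][:2]-nets[n][:2])/4)
    for u,f,y in gu:
        d=(proj('scene',W(p,[gpt(p[3],p[4],f,30,y)]),ks)[0]-u); e+=list(d/(np.array([2,3]) if f else np.array([3,8])))
    e.append((p[5]-116)/4); return e
s=L(r,[640,30,0.05,120,0.6,116]);p=s.x;print(np.round(p,3));print(np.round(r(p),1))
np.save('p.npy',p)
print('pump',W(p,[[-82,-188,148]]),'motor',W(p,[[-77,-240,150]]),'push',W(p,[gpt(p[3],p[4],200,30,40)]),W(p,[gpt(p[3],0,200,30,40)]))
for c in ['scene','side']:
    im=cv2.imread(f'pics/{c}0.png')
    def ln(P,col):
        q=proj(c,W(p,P)).round().astype(int);cv2.polylines(im,[q.reshape(-1,1,2)],False,col,1)
    ln([[-186,156,p[5]],[186,156,p[5]],[186,-156,p[5]],[-186,-156,p[5]],[-186,156,p[5]]],(0,255,0))
    ln([gpt(p[3],p[4],f,30,y) for f,y in((0,17),(228,17),(228,63),(0,63),(0,17))],(0,0,255))
    for cx,cy,l,w in((-95,-188,46,22),(-95,-240,56,38),(-50,-218,250,135)):
        z=143 if l<100 else 134
        ln([[cx+a*l/2,cy+b*w/2,z] for a,b in((1,1),(1,-1),(-1,-1),(-1,1),(1,1))],(255,255,0))
    a=im[155:405,240:520] if c=='scene' else im[180:400,150:400]
    cv2.imwrite(f'pics/o_{c}.png',cv2.resize(a,(400,360)))
cv2.imwrite('pics/ov.png',np.hstack([cv2.imread('pics/o_scene.png'),cv2.imread('pics/o_side.png')]))
E
```

```text
{'fx': 593.6058767781933, 'fy': 593.6058767781933, 'cx': 322.53455180634285, 'cy': 232.27440254284048}
[5.66340e+02 5.93370e+01 1.09000e-01 1.08563e+02 7.91000e-01 1.11249e+02]
[ 0.2 -2.   0.8  1.9 -0.8 -1.  -0.1 -0.6  0.4 -1.   0.   0.9  0.7  1.1
  0.5 -2.1 -0.  -1.9 -1.2]
pump [[ 505.3740774  -136.49770264  148.        ]] motor [[ 516.02624754 -187.63996766  150.        ]] push [[551.31255095  97.92579441 313.31353531]] [[471.07995066  89.10585546 180.        ]]
```

View pics/ov.png

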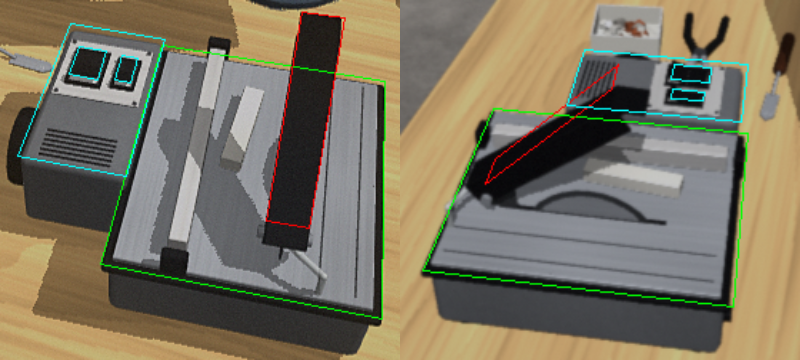

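Run:
```python
from h import *
im=cv2.imread('pics/side0.png')
p=np.load('p.npy')
for q,col in((.55,(0,255,0)),(.65,(0,255,255)),(.75,(0,0,255))):
    for y in(17,63):
        P=proj('side',W(p,[gpt(140,q,f,h,y) for f,h in((0,30),(222,30),(250,10),(250,-5),(0,0))])).round().astype(int)
        cv2.polylines(im,[P.reshape(-1,1,2)],False,col,1)
a=np.hstack([cv2.imread('pics/side0.png')[220:340,160:350],im[220:340,160:350]])
cv2.imwrite('pics/c2.png',cv2.resize(a,None,fx=2.1,fy=2.1,interpolation=cv2.INTER_CUBIC))
a=cv2.resize(np.vstack([cv2.imread('pics/side0.png')[220:325,165:345],im[220:325,165:345]]),None,fx=2.85,fy=2.85,interpolation=cv2.INTER_CUBIC)
cv2.imwrite('pics/c2.png',a)
```

```text
(no output)
```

View pics/c2.png

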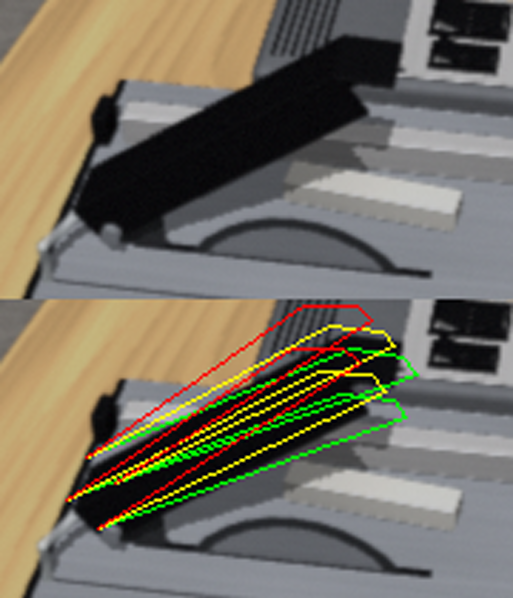

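Run:
```python
from h import *
from scipy.optimize import least_squares as L
p=np.load('p.npy')
U=lambda x,y:np.array([x/2.4+240,y/2.4+155]);S=lambda x,y:np.array([165+x/2.85,220+y/2.85])
ob=[('side',0,0,68,S(115,230)),('side',222,30,17,S(345,35)),('scene',222,30,17,U(505,20)),('scene',222,30,63,U(574,30))]
ka={c:calibration(c) for c in('side','scene')}
def r(v,full=False): 
    e=[]
    for c,f,h,y,u in ob: e+=list(proj(c,W(p,[gpt(v[0],v[1],f,h,v[2]-40+y)]),ka[c])[0]-u)
    return e
s=L(r,[130,.6,40],loss='soft_l1');v=s.x;print(v,np.round(r(v),1))
p[3:5]=v[:2];np.save('p.npy',p)
for q in (v[1],.45,.3,.15,0): print(q,W(p,[gpt(v[0],q,200,30,40)]))
```

```text
[120.9702983    0.6874572   41.29976655] [ 2.2  2.   1.  -4.3 -0.5  8.6  0.5  9. ]
0.6874571984449077 [[547.49150151  97.50574791 300.10066341]]
0.45 [[516.17490335  94.0631263  264.00651989]]
0.3 [[501.10445231  92.4064374  237.76413601]]
0.15 [[490.10135624  91.19687127 209.55075883]]
0 [[483.41272096  90.46159216 180.        ]]
```

Run:
```python
from h import *
from scipy.optimize import least_squares as L
p=np.load('p.npy')
U=lambda x,y:np.array([x/2.4+240,y/2.4+155]);S=lambda x,y:np.array([165+x/2.85,220+y/2.85])
ob=[('side',0,0,68,S(115,230)),('side',222,30,17,S(345,35)),('scene',250,12,17,U(505,20)),('scene',250,12,63,U(574,30))]
ka={c:calibration(c) for c in('side','scene')}
def r(v,full=False): 
    e=[]
    for c,f,h,y,u in ob: e+=list(proj(c,W(p,[gpt(v[0],v[1],f,h,v[2]-40+y)]),ka[c])[0]-u)
    return e
s=L(r,[130,.6,40],loss='soft_l1');v=s.x;print(v,np.round(r(v),1))
p[3:5]=v[:2];np.save('p.npy',p)
for q in (v[1],.45,.3,.15,0): print(round(q,2),W(p,[gpt(v[0],q,200,30,40)]).round(0))
print(proj('scene',W(p,[gpt(v[0],v[1],0,30,40)])),observe()['time_s'])
```

```text
[132.1168143    0.62513155  40.70125125] [-3.1  1.3  0.5 -0.3 -0.2 -0.4 -0.1 -0.2]
0.63 [[550.  98. 291.]]
0.45 [[527.  95. 264.]]
0.3 [[512.  94. 238.]]
0.15 [[501.  92. 210.]]
0 [[494.  92. 180.]]
[[440.11045403 319.43320663]] 1.1
```

Emit:
servo_tool([
  {"linear": [0,0,-3.7],"dr": [0,0,6.5]},
  {"linear": [0,0,-3.7],"dr": [0,0,6.5]},
  {"linear": [0,0,-3.7],"dr": [0,0,6.6]},
  {"linear": [2.5,-3.5,0],"dr": [0,0,0]},
  {"linear": [2.5,-3.5,0],"dr": [0,0,0]},
], jaw=255, force=20)

```text
time_s: 1.6
position: [282.4, -419.4, 330.4]
tool_rot: [[0.994, 0.107, 0.001], [0.107, -0.994, -0.001], [0.001, 0.002, -1.0]]
ft_force: [0.5, 0.9, -0.3]
grip_width: 57.4
```

Emit:
servo_tool([
  {"linear": [2.5,-3.5,0],"dr": [0,0,0]},
  {"linear": [2.5,-3.5,0],"dr": [0,0,0]},
  {"linear": [2.5,-3.5,0],"dr": [0,0,0]},
  {"linear": [2,-3.5,0],"dr": [0,0,0]},
  {"linear": [0,0,0],"dr": [0,0,0]},
])

```text
time_s: 2.1
position: [362.5, -267.0, 330.0]
tool_rot: [[0.994, 0.113, 0.001], [0.113, -0.994, 0.0], [0.001, -0.0, -1.0]]
ft_force: [-0.9, -0.0, -0.4]
grip_width: 17.6
```

Run:
```python
from h import *
k=calibration('wrist');im=read_camera('wrist');cv2.imwrite('pics/w1.png',im[:,:,::-1])
p=np.load('p.npy')
for n in['pump_press','motor_press','pump_switch','motor_switch','guard_push']:
    print(n,[(np.round(d['location'],0).tolist(),round(d['conf'],2)) for d in search_frame('wrist',n)[:2]])
im=im[:,:,::-1].copy()
for cx,cy,l,w in((-95,-188,46,22),(-95,-240,56,38),(-50,-218,250,135)):
    z=143 if l<100 else 134
    q=proj('wrist',W(p,[[cx+a*l/2,cy+b*w/2,z] for a,b in((1,1),(1,-1),(-1,-1),(-1,1),(1,1))]),k).round().astype(int)
    cv2.polylines(im,[q.reshape(-1,1,2)],False,(255,255,0),1)
cv2.imwrite('pics/w1o.png',im)
```

```text
pump_press [([497.0, -139.0, 145.0], 0.89), ([466.0, -99.0, 138.0], 0.41)]
motor_press [([502.0, -189.0, 145.0], 0.87)]
pump_switch [([498.0, -135.0, 144.0], 0.64)]
motor_switch [([502.0, -186.0, 140.0], 0.95)]
guard_push []
```

View pics/w1o.png

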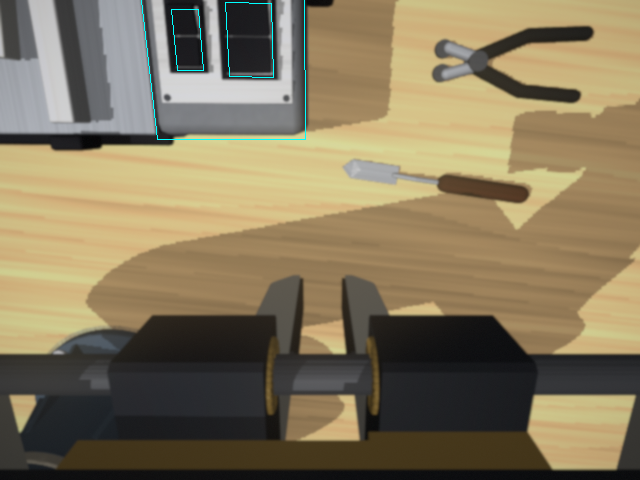

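Emit:
servo_tool([
  {"linear": [2.4,-3.4,-0.5],"dr": [0,0,0]},
  {"linear": [2.4,-3.4,-0.5],"dr": [0,0,0]},
  {"linear": [2.4,-3.4,0],"dr": [0,0,0]},
  {"linear": [2.4,-3.4,0],"dr": [0,0,0]},
  {"linear": [2.4,-3.4,0],"dr": [0,0,0]},
])

```text
time_s: 2.9
position: [462.5, -87.4, 339.7]
tool_rot: [[0.994, 0.108, 0.0], [0.108, -0.994, -0.0], [0.0, 0.0, -1.0]]
ft_force: [0.5, -1.6, 0.3]
grip_width: 0.6
```

Emit:
servo_tool([
  {"linear": [2.4,-3.4,0],"dr": [0,0,0]},
  {"linear": [2.4,-3.4,0],"dr": [0,0,0]},
  {"linear": [2.4,-3.4,0],"dr": [0,0,0]},
  {"linear": [2.4,-3.4,0],"dr": [0,0,0]},
  {"linear": [2.4,-3.4,0],"dr": [0,0,0]},
])

```text
time_s: 3.4
position: [563.6, 94.7, 339.4]
tool_rot: [[0.994, 0.108, -0.0], [0.108, -0.994, -0.0], [-0.0, 0.0, -1.0]]
ft_force: [0.6, 1.4, 0.7]
grip_width: 0.3
```

Emit:
servo_tool([
  {"linear": [0,0,1],"dr": [0,0,0]},
  {"linear": [0,0,1],"dr": [0,0,0]},
  {"linear": [0,0,1],"dr": [0,0,0]},
  {"linear": [0,0,0.5],"dr": [0,0,0]},
])

```text
time_s: 3.8
position: [562.1, 92.7, 303.4]
tool_rot: [[0.994, 0.108, -0.001], [0.108, -0.994, -0.0], [-0.001, 0.0, -1.0]]
ft_force: [-0.5, 0.1, -0.3]
grip_width: 0.7
```

Emit:
servo_tool([
  {"linear": [0,-0.6,0],"dr": [0,0,0]},
  {"linear": [0,0,0],"dr": [0,0,0]},
])

```text
time_s: 4.0
position: [561.9, 100.1, 305.1]
tool_rot: [[0.994, 0.109, 0.001], [0.109, -0.994, 0.0], [0.001, -0.0, -1.0]]
ft_force: [-0.6, 0.2, 0.6]
grip_width: 0.5
```

Run:
```python
from h import *
a=read_camera('scene')[100:340,380:560];b=read_camera('side')[160:320,150:390]
a=cv2.resize(a,(300,400));b=cv2.resize(b,(480,400),interpolation=cv2.INTER_CUBIC)
cv2.imwrite('pics/t1.png',np.hstack([a,b])[:,:,::-1]);print(observe()['position'])
```

```text
[562.06111119  99.982421   305.21766509]
```

View pics/t1.png

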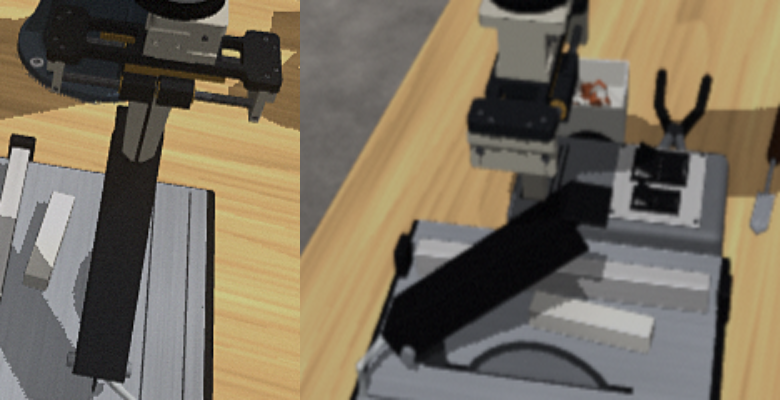

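Emit:
servo_tool([
  {"linear": [0,0,1],"dr": [0,0,0]},
  {"linear": [0,0,0.4],"dr": [0,0,0]},
  {"linear": [0,0,0.4],"dr": [0,0,0]},
])

```text
time_s: 4.4
position: [561.9, 100.0, 286.1]
tool_rot: [[0.994, 0.109, -0.0], [0.109, -0.994, -0.0], [-0.0, 0.0, -1.0]]
ft_force: [0.3, -0.7, 1.2]
grip_width: 0.3
```

Emit:
servo_tool([
  {"linear": [-0.2,0,0.3],"dr": [0,0,0]},
  {"linear": [-0.2,0,0.3],"dr": [0,0,0]},
  {"linear": [-0.2,0,0.3],"dr": [0,0,0]},
])

```text
time_s: 4.7
position: [555.8, 99.4, 277.5]
tool_rot: [[0.994, 0.109, 0.0], [0.109, -0.994, 0.0], [0.0, -0.0, -1.0]]
ft_force: [-1.5, -0.1, 1.6]
grip_width: 0.6
```

Emit:
servo_tool([
  {"linear": [-0.6,0,0.8],"dr": [0,0,0]},
  {"linear": [-0.6,0,0.8],"dr": [0,0,0]},
  {"linear": [-0.5,0,0.8],"dr": [0,0,0]},
])

```text
time_s: 5.0
position: [538.3, 97.4, 252.8]
tool_rot: [[0.994, 0.109, -0.001], [0.109, -0.994, -0.0], [-0.001, -0.0, -1.0]]
ft_force: [-0.9, -0.3, 2.4]
grip_width: 0.6
```

Emit:
servo_tool([
  {"linear": [-0.5,0,0.8],"dr": [0,0,0]},
  {"linear": [-0.4,0,0.8],"dr": [0,0,0]},
  {"linear": [-0.4,0,0.8],"dr": [0,0,0]},
])

```text
time_s: 5.3
position: [525.7, 96.0, 228.9]
tool_rot: [[0.994, 0.11, -0.0], [0.11, -0.994, -0.0], [-0.0, 0.0, -1.0]]
ft_force: [-0.2, 0.2, 0.6]
grip_width: 0.4
```

Emit:
servo_tool([
  {"linear": [-0.4,0,0.8],"dr": [0,0,0]},
  {"linear": [-0.3,0,0.8],"dr": [0,0,0]},
  {"linear": [-0.2,0,0.8],"dr": [0,0,0]},
])

```text
time_s: 5.6
position: [516.9, 95.1, 204.9]
tool_rot: [[0.994, 0.109, -0.0], [0.109, -0.994, -0.0], [-0.0, -0.0, -1.0]]
ft_force: [0.3, -0.3, 1.4]
grip_width: 0.5
```

Emit:
servo_tool([
  {"linear": [-0.2,0,0.8],"dr": [0,0,0]},
  {"linear": [-0.1,0,0.8],"dr": [0,0,0]},
  {"linear": [0,0,0.3],"dr": [0,0,0]},
  {"linear": [0,0,0.2],"dr": [0,0,0]},
])

```text
time_s: 6.0
position: [514.2, 94.8, 184.3]
tool_rot: [[0.994, 0.11, -0.0], [0.11, -0.994, -0.0], [-0.0, -0.0, -1.0]]
ft_force: [-0.7, 0.3, 0.1]
grip_width: 0.2
```

Emit:
servo_tool([
  {"linear": [0,0,0.2],"dr": [0,0,0]},
  {"linear": [0,0,0.1],"dr": [0,0,0]},
])

```text
time_s: 6.2
position: [514.4, 94.8, 181.7]
tool_rot: [[0.994, 0.109, 0.0], [0.109, -0.994, 0.0], [0.0, -0.0, -1.0]]
ft_force: [-1.1, -0.3, 0.9]
grip_width: 0.4
```

Emit:
servo_tool([
  {"linear": [0,0,0.1],"dr": [0,0,0]},
  {"linear": [0,0,0.1],"dr": [0,0,0]},
])

```text
time_s: 6.4
position: [514.3, 94.8, 179.7]
tool_rot: [[0.994, 0.109, 0.0], [0.109, -0.994, 0.0], [0.0, -0.0, -1.0]]
ft_force: [-1.1, -0.4, 2.0]
grip_width: 0.5
```

Run:
```python
from h import *
a=read_camera('scene')[100:340,380:560];b=read_camera('side')[160:320,150:390]
a=cv2.resize(a,(300,400));b=cv2.resize(b,(480,400),interpolation=cv2.INTER_CUBIC)
cv2.imwrite('pics/t2.png',np.hstack([a,b])[:,:,::-1]);print(observe()['position'],observe()['ft_force'])
```

```text
[514.31682486  94.77650258 179.67935522] [-0.17228816 -1.65883762  1.16073383]
```

View pics/t2.png

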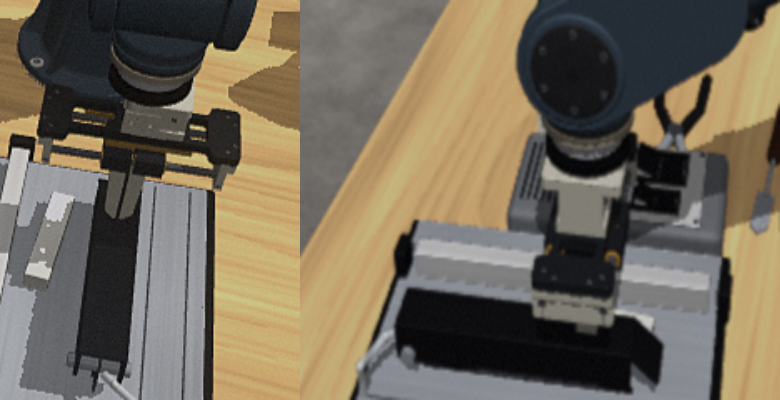

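Emit:
servo_tool([
  {"linear": [0,0,0.1],"dr": [0,0,0]},
  {"linear": [0,0,0],"dr": [0,0,0]},
])

```text
time_s: 6.7
position: [514.2, 94.8, 178.8]
tool_rot: [[0.994, 0.109, 0.0], [0.109, -0.994, -0.0], [0.0, 0.0, -1.0]]
ft_force: [-2.0, -0.0, 4.8]
grip_width: 0.4
```

Emit:
servo_tool([
  {"linear": [0,0,0.1],"dr": [0,0,0]},
  {"linear": [0,0,0],"dr": [0,0,0]},
])

```text
time_s: 6.9
position: [514.1, 94.8, 177.9]
tool_rot: [[0.994, 0.11, -0.0], [0.11, -0.994, -0.0], [-0.0, 0.0, -1.0]]
ft_force: [-4.5, -0.6, 7.2]
grip_width: 0.2
```

Emit:
servo_tool([
  {"linear": [0,0,0],"dr": [0,0,0]},
  {"linear": [0,0,-0.3],"dr": [0,0,0]},
  {"linear": [0,0,-2],"dr": [0,0,0]},
  {"linear": [0,0,-3],"dr": [0,0,0]},
  {"linear": [-0.5,3,-1],"dr": [0,0,0]},
])

```text
time_s: 7.4
position: [513.7, 65.9, 243.1]
tool_rot: [[0.994, 0.112, 0.004], [0.112, -0.994, 0.001], [0.004, -0.0, -1.0]]
ft_force: [-0.0, -1.0, 0.0]
grip_width: 0.3
```

Emit:
servo_tool([
  {"linear": [-0.5,3.3,0],"dr": [0,0,0]},
  {"linear": [-0.5,3.3,0],"dr": [0,0,0]},
  {"linear": [-0.5,3.3,0],"dr": [0,0,0]},
  {"linear": [-0.5,3.3,0],"dr": [0,0,0]},
  {"linear": [-0.5,3.3,0],"dr": [0,0,0]},
])

```text
time_s: 7.9
position: [505.7, -103.7, 240.7]
tool_rot: [[0.994, 0.11, 0.0], [0.11, -0.994, -0.0], [0.0, 0.0, -1.0]]
ft_force: [0.2, 0.4, -0.2]
grip_width: 0.7
```

Emit:
servo_tool([
  {"linear": [-0.4,3.4,0],"dr": [0,0,0]},
  {"linear": [0,0,0],"dr": [0,0,0]},
])

```text
time_s: 8.1
position: [505.5, -139.6, 240.5]
tool_rot: [[0.994, 0.106, 0.0], [0.106, -0.994, -0.001], [0.0, 0.001, -1.0]]
ft_force: [0.6, 0.4, 0.5]
grip_width: 0.5
```

Run:
```python
from h import *
s=observe();print(s['time_s'],s['position'],s['ft_force'])
k=calibration('wrist');im=read_camera('wrist')[:,:,::-1].copy();p=np.load('p.npy')
for n in['pump_press','motor_press','pump_switch','motor_switch']:
    print(n,[(np.round(d['location'],0).tolist(),round(d['conf'],2)) for d in search_frame('wrist',n)[:2]])
for cx,cy,l,w in((-95,-188,46,22),(-95,-240,56,38),(-50,-218,250,135)):
    z=143 if l<100 else 134
    q=proj('wrist',W(p,[[cx+a*l/2,cy+b*w/2,z] for a,b in((1,1),(1,-1),(-1,-1),(-1,1),(1,1))]),k).round().astype(int)
    cv2.polylines(im,[q.reshape(-1,1,2)],False,(255,255,0),1)
q=proj('wrist',[s['position']],k)[0].round().astype(int);cv2.circle(im,tuple(int(v) for v in q),3,(0,0,255),-1)
b=read_camera('side')[160:320,150:390][:,:,::-1];b=cv2.resize(b,(360,240))
cv2.imwrite('pics/w2.png',np.hstack([cv2.resize(im,(440,330)),cv2.copyMakeBorder(b,0,90,0,0,cv2.BORDER_CONSTANT)]))
```

```text
8.1 [ 505.47627649 -139.63487796  240.50770327] [0.64056549 0.37939958 0.49226965]
pump_press [([493.0, -139.0, 140.0], 0.96), ([533.0, -425.0, 15.0], 0.25)]
motor_press [([502.0, -187.0, 144.0], 0.63)]
pump_switch [([498.0, -136.0, 143.0], 0.59)]
motor_switch [([501.0, -189.0, 140.0], 0.89)]
```

View pics/w2.png

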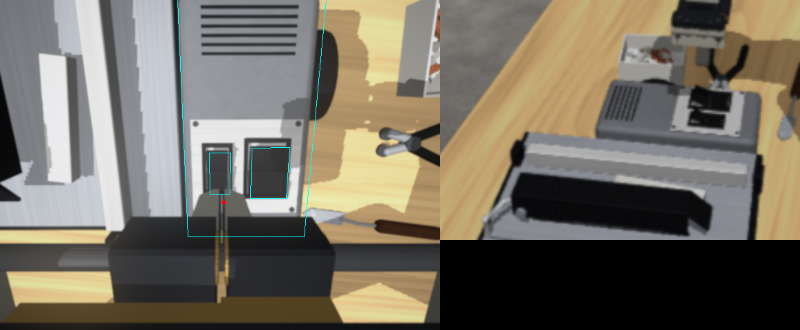

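Emit:
servo_tool([
  {"linear": [0.2,-0.4,2],"dr": [0,0,0]},
  {"linear": [0,0,2.5],"dr": [0,0,0]},
  {"linear": [0,0,2.5],"dr": [0,0,0]},
  {"linear": [0,0,1],"dr": [0,0,0]},
  {"linear": [0,0,0],"dr": [0,0,0]},
])

```text
time_s: 8.9
position: [506.7, -131.7, 159.8]
tool_rot: [[0.994, 0.11, -0.002], [0.11, -0.994, 0.001], [-0.002, -0.001, -1.0]]
ft_force: [0.2, 0.6, 0.5]
grip_width: 0.3
```

Run:
```python
from h import *
s=observe();print(s['time_s'],s['position'])
im=read_camera('wrist')[:,:,::-1];a=read_camera('scene')[:,:,::-1]
cv2.imwrite('pics/w3.png',np.hstack([cv2.resize(im[150:350,200:460],(390,300)),cv2.resize(a[160:260,250:380],(390,300),interpolation=cv2.INTER_CUBIC)]))
```

```text
8.9 [ 506.66247959 -131.70945689  159.82355292]
```

View pics/w3.png

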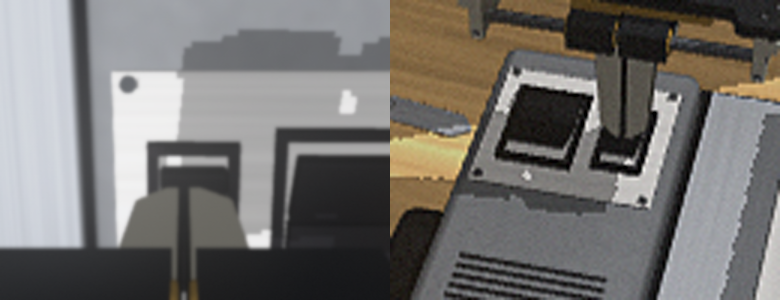

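Emit:
servo_tool([
  {"linear": [0.1,0.4,0],"dr": [0,0,0]},
  {"linear": [0,0,0.5],"dr": [0,0,0]},
  {"linear": [0,0,0.3],"dr": [0,0,0]},
])

```text
time_s: 9.3
position: [508.6, -136.5, 152.7]
tool_rot: [[0.994, 0.109, 0.001], [0.109, -0.994, -0.0], [0.001, 0.0, -1.0]]
ft_force: [0.5, -0.1, -0.6]
grip_width: 0.7
```

Emit:
servo_tool([
  {"linear": [0,0,0.2],"dr": [0,0,0]},
  {"linear": [0,0,0.2],"dr": [0,0,0]},
])

```text
time_s: 9.5
position: [508.9, -136.4, 148.8]
tool_rot: [[0.994, 0.109, 0.001], [0.109, -0.994, -0.0], [0.001, 0.0, -1.0]]
ft_force: [0.5, -0.4, 1.6]
grip_width: 0.8
```

Emit:
servo_tool([
  {"linear": [0,0,0.2],"dr": [0,0,0]},
  {"linear": [0,0,0.1],"dr": [0,0,0]},
])

```text
time_s: 9.7
position: [508.5, -136.3, 145.5]
tool_rot: [[0.994, 0.11, 0.0], [0.11, -0.994, -0.0], [0.0, 0.0, -1.0]]
ft_force: [1.4, 0.2, 1.0]
grip_width: 0.9
```

Emit:
servo_tool([
  {"linear": [0,0,0.1],"dr": [0,0,0]},
  {"linear": [0,0,0.1],"dr": [0,0,0]},
])

```text
time_s: 9.9
position: [508.5, -136.2, 143.6]
tool_rot: [[0.994, 0.11, 0.0], [0.11, -0.994, -0.0], [0.0, 0.0, -1.0]]
ft_force: [2.2, 0.2, 1.9]
grip_width: 0.1
```

Emit:
servo_tool([
  {"linear": [0,0,0.1],"dr": [0,0,0]},
  {"linear": [0,0,0],"dr": [0,0,0]},
])

```text
time_s: 10.1
position: [508.6, -136.3, 142.7]
tool_rot: [[0.994, 0.11, 0.0], [0.11, -0.994, -0.0], [0.0, 0.0, -1.0]]
ft_force: [1.4, 1.3, 3.8]
grip_width: 0.0
```

Emit:
servo_tool([
  {"linear": [0,0,0.1],"dr": [0,0,0]},
  {"linear": [0,0,0],"dr": [0,0,0]},
])

```text
time_s: 10.3
position: [508.6, -136.2, 141.8]
tool_rot: [[0.994, 0.109, 0.0], [0.109, -0.994, -0.0], [0.0, 0.0, -1.0]]
ft_force: [-0.2, 1.1, 5.4]
grip_width: 0.6
```

Emit:
servo_tool([
  {"linear": [0,0,0.05],"dr": [0,0,0]},
  {"linear": [0,0,0],"dr": [0,0,0]},
])

```text
time_s: 10.5
position: [508.6, -136.2, 141.5]
tool_rot: [[0.994, 0.11, 0.0], [0.11, -0.994, -0.0], [0.0, 0.0, -1.0]]
ft_force: [0.2, 0.7, 6.8]
grip_width: 0.5
```

Emit:
servo_tool([
  {"linear": [0,0,-0.5],"dr": [0,0,0]},
  {"linear": [0,0,-2.5],"dr": [0,0,0]},
  {"linear": [0.2,2.6,0],"dr": [0,0,0]},
  {"linear": [0.2,2.6,0],"dr": [0,0,0]},
  {"linear": [0,0,0],"dr": [0,0,0]},
])

```text
time_s: 11.0
position: [518.2, -189.5, 171.1]
tool_rot: [[0.994, 0.108, -0.0], [0.108, -0.994, -0.0], [-0.0, 0.0, -1.0]]
ft_force: [0.2, 0.3, -0.1]
grip_width: 0.4
```

Emit:
servo_tool([
  {"linear": [0,0,0.7],"dr": [0,0,0]},
  {"linear": [0,0,0],"dr": [0,0,0]},
])

```text
time_s: 11.2
position: [517.3, -186.5, 162.8]
tool_rot: [[0.994, 0.11, -0.002], [0.11, -0.994, 0.001], [-0.002, -0.001, -1.0]]
ft_force: [-0.0, -0.6, -0.4]
grip_width: 0.2
```

Run:
```python
from h import *
s=observe();print(s['time_s'],s['position'])
im=read_camera('wrist')[:,:,::-1];a=read_camera('scene')[:,:,::-1]
cv2.imwrite('pics/w4.png',np.hstack([cv2.resize(im[150:350,180:440],(390,300)),cv2.resize(a[160:260,250:380],(390,300),interpolation=cv2.INTER_CUBIC)]))
```

```text
11.2 [ 517.27106379 -186.51832879  162.84810304]
```

View pics/w4.png

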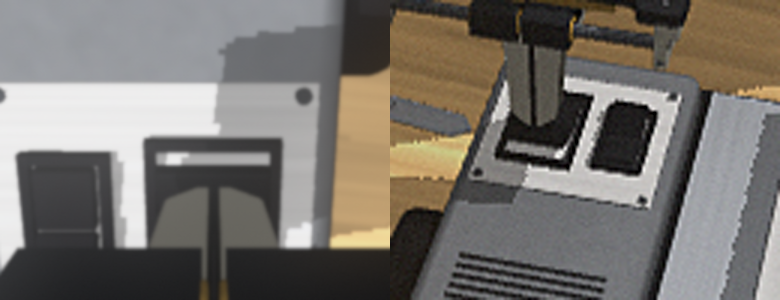

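Emit:
servo_tool([
  {"linear": [0,0,0.5],"dr": [0,0,0]},
  {"linear": [0,0,0.3],"dr": [0,0,0]},
  {"linear": [0,0,0.3],"dr": [0,0,0]},
  {"linear": [0,0,0.3],"dr": [0,0,0]},
  {"linear": [0,0,0.2],"dr": [0,0,0]},
])

```text
time_s: 11.8
position: [518.3, -187.5, 148.0]
tool_rot: [[0.994, 0.109, 0.0], [0.109, -0.994, -0.0], [0.0, 0.0, -1.0]]
ft_force: [0.6, -0.1, 0.8]
grip_width: 0.6
```

Emit:
servo_tool([
  {"linear": [0,0,0.1],"dr": [0,0,0]},
  {"linear": [0,0,0.1],"dr": [0,0,0]},
  {"linear": [0,0,0.1],"dr": [0,0,0]},
  {"linear": [0,0,0],"dr": [0,0,0]},
])

```text
time_s: 12.2
position: [518.2, -187.5, 145.1]
tool_rot: [[0.994, 0.109, 0.0], [0.109, -0.994, -0.0], [0.0, 0.0, -1.0]]
ft_force: [1.0, -0.3, 1.0]
grip_width: 0.8
```

Emit:
servo_tool([
  {"linear": [0,0,0.1],"dr": [0,0,0]},
  {"linear": [0,0,0],"dr": [0,0,0]},
])

```text
time_s: 12.4
position: [518.2, -187.5, 144.1]
tool_rot: [[0.994, 0.11, -0.0], [0.11, -0.994, -0.0], [-0.0, 0.0, -1.0]]
ft_force: [1.2, 0.2, 1.3]
grip_width: 0.5
```

Emit:
servo_tool([
  {"linear": [0,0,0.1],"dr": [0,0,0]},
  {"linear": [0,0,0.1],"dr": [0,0,0]},
  {"linear": [0,0,0],"dr": [0,0,0]},
])

```text
time_s: 12.7
position: [518.2, -187.5, 142.3]
tool_rot: [[0.994, 0.11, 0.0], [0.11, -0.994, -0.0], [0.0, 0.0, -1.0]]
ft_force: [-0.2, 1.2, 4.0]
grip_width: 0.6
```

Emit:
servo_tool([
  {"linear": [0,0,0.1],"dr": [0,0,0]},
  {"linear": [0,0,0],"dr": [0,0,0]},
])

```text
time_s: 12.9
position: [518.3, -187.5, 141.5]
tool_rot: [[0.994, 0.109, 0.0], [0.109, -0.994, -0.0], [0.0, 0.0, -1.0]]
ft_force: [-1.8, 1.5, 7.0]
grip_width: 0.3
```

Motor rocker is at its stop. I'll lift away and check once more.

Emit:
servo_tool([
  {"linear": [0,0,0],"dr": [0,0,0]},
  {"linear": [0,0,-0.5],"dr": [0,0,0]},
  {"linear": [0,0,-2.5],"dr": [0,0,0]},
  {"linear": [-2,0,-4],"dr": [0,0,0]},
  {"linear": [-3,0,-4],"dr": [0,0,0]},
])

```text
time_s: 13.4
position: [467.9, -192.7, 251.8]
tool_rot: [[0.994, 0.11, -0.002], [0.11, -0.994, 0.001], [-0.001, -0.001, -1.0]]
ft_force: [0.9, -0.9, 0.5]
grip_width: 0.2
```

Emit:
servo_tool([
  {"linear": [-4,0,0],"dr": [0,0,0]},
  {"linear": [-4,0,0],"dr": [0,0,0]},
  {"linear": [0,0,0],"dr": [0,0,0]},
  {"linear": [0,0,0],"dr": [0,0,0]},
])

```text
time_s: 13.8
position: [388.7, -201.9, 251.4]
tool_rot: [[0.994, 0.108, 0.0], [0.108, -0.994, -0.0], [0.0, 0.0, -1.0]]
ft_force: [0.7, -0.5, 0.0]
grip_width: 0.2
```

Run:
```python
from h import *
s=observe();print(s['time_s'],s['position'],s['ft_force'])
a=read_camera('scene')[:,:,::-1];b=read_camera('side')[:,:,::-1]
cv2.imwrite('pics/f.png',np.hstack([cv2.resize(a[130:390,110:520],(440,280)),cv2.resize(b[180:390,160:420],(347,280))]))
```

```text
13.8 [ 388.70835919 -201.87732582  251.43674168] [ 0.67909916 -0.50895761  0.04247356]
```

View pics/f.png

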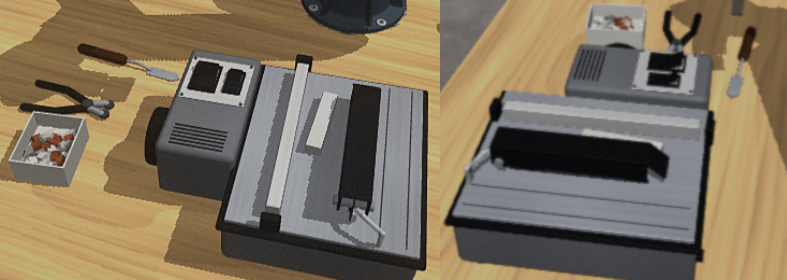

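Both rockers now show their near half up, the guard is level, and everything else looks unmoved.

```bash
python3 -c "
from bench import *
print(sign_off())"
```

```text
the job is handed in; nothing more can be done
None
```

The saw is started and the job is handed in at about 14 s. With the closed fingertips I pushed the guard down to its stop, then tapped the pump rocker on, then the motor rocker, in that order.

- **Forces:** each push was held at its stop at a vertical reading of about 7 N. The highest total reading on the saw was about 8.5 N, at the guard. I read the force only at the end of each move.
- **Final pictures:** the guard lies level and both rockers have their far half pressed down. The marble strip, nippers, spatula and tub look unmoved. I judged this by eye and did not measure joint angles or how far things moved.
- **Robot:** it stands clear of everything.
- **Disagreements:** my first guard-angle fit gave 0.79 rad and did not match the side view. Refitting with both cameras gave about 0.63 rad, which matched where the finger met the guard. For the rockers I shifted my estimate about 3 mm to the rear after a wrist-camera check.

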